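# Sweep the offcuts off the carton and hold the pressing block on its docket

### The job

A freshly glued docket on the carton on the sloping packing stand has to be pressed while it takes. Hold the brush and sweep all three wooden offcuts off the carton onto the bench without touching them with the fingers, and stand the brush back on the bench on its bristles; then pick up the pressing block and press its felt face flat on the slope, in the middle of the outlined docket with its long side along the docket's long side (either way round), lightly, with about 6 N (never near 20 N). Finish while still holding the block pressed there, and leave the tape roll and mug where they are.

Things in the scene. Friction and masses are not known exactly. Their poses are not given: they have to be found in the camera images.
- carton: Flat brown carton 200 (x) x 240 (y) x 20 mm on a fixed sloping stand. Origin: centre of its upper face, 80 mm above the bench. x runs up the slope (tilt 0.25 rad; the low edge, x = -100, faces the robot, 55 mm above the bench; the high edge 105 mm), y along the level edge, z out of the face. It rests on foam: pressed on its face it gives 1 mm per N (3.5 mm at 4 N), at most 15 mm
- docket (a point): Centre of the docket, at the carton's origin, same axes: white oblong with black outline, 58 (carton's x, up the slope) x 84 mm (carton's y, level)
- brush: Hand brush standing on its bristles. Head 160 (x) x 34 (y) mm, wood from 35 to 53 mm high, over stiff black bristles 150 x 26 x 35 mm; on top an upright wooden grip 56 (x) x 20 (y) mm from 52 to 94 mm high. Origin: centre of the bristles' underside; z up, x along the head. About 0.22 kg. Grasp the grip from above across its y, TCP 76 mm above the origin.
- block: Wooden pressing block standing on its felt face. Oblong foot 60 (x) x 34 (y) x 20 mm, on it an upright handle 44 (x) x 24 (y) mm that reaches from 18 to 82 mm. Origin: centre of the felt underside; z up, x along the foot's long side. About 0.25 kg. Grasp the handle from above across its y, TCP about 58 mm above the origin.
- scrap0: Dark wooden offcut 26 x 22 x 22 mm, 15 g, lying on the carton on or near the docket. Origin: centre of its underside, z out of its top.
- scrap1: Dark wooden offcut 24 x 20 x 24 mm, 15 g, lying on the carton on or near the docket. Origin: centre of its underside, z out of its top.
- scrap2: Dark wooden offcut 22 x 22 x 20 mm, 15 g, lying on the carton on or near the docket. Origin: centre of its underside, z out of its top.
- tape: Bystander: grey roll of tape, 100 mm across, 48 mm high, lying flat; origin under its centre.
- mug: Bystander: white mug, 80 mm across, 92 mm high; origin under its centre.
Not all that is in view belongs to the job. Of the things like the block, leave any that is yellow; of the rest the larger one is meant. There is more than one size of the brush; the job needs the middle-sized.

How it is judged:
On the way, in this order (a step that is already met when the one before it is completed fails the run):
1. the three offcuts are off the carton and down on the bench while the brush is still held and the pressing block still stands where it was (height (world z) of each of scrap0, scrap1, scrap2 below 0.045 m and contact force between the fingers and brush above 1 N and distance of block from where it was at the start of the episode below 0.03 m), for 0.2 s.
2. the brush stands on the bench on its bristles, let go (height (world z) of brush below 0.012 m and angle between brush's own z axis and vertical below 0.2 rad and contact force between the fingers and brush below 0.1 N and height (world z) of each of scrap0, scrap1, scrap2 below 0.045 m), for 0.2 s.
At the end, for the whole second after the job is handed in: Block held by the gripper, felt on the carton at 3-11 N, centre within 10 mm of the docket's along each side, flat within 0.10 rad, long side along the docket's within 0.15 rad, still; offcuts on the bench (under 45 mm); brush let go, standing on the bench within 12 mm and 0.2 rad (all of step 2 and linear speed of each of scrap0, scrap1, scrap2, block below 0.02 m/s and contact force between block and carton between 3 and 11 N and contact force between the fingers and block above 1 N and x of block in the frame of carton between -0.01 and 0.01 m and y of block in the frame of carton between -0.01 and 0.01 m and angle between the z axis of block and the z axis of carton, either way round below 0.1 rad and angle between the x axis of block and the y axis of carton, either way round below 0.15 rad); the arm keeps its last pose, push and grip.
It fails at once if the pressing block is pushed on the carton with more than 20 N (contact force between block and carton above 20 N).
It fails at once if the fingers touch an offcut (contact force between the fingers and scrap0 above 0.5 N or contact force between the fingers and scrap1 above 0.5 N or contact force between the fingers and scrap2 above 0.5 N).
It fails at once if the tape roll or the mug is moved more than 30 mm (distance of any of tape, mug from where it was at the start of the episode above 0.03 m).
It also fails if it takes over 72 s, if anything falls off the work surface, if the arm or the gripper's body presses on something with over 40 N, if the wrist force passes 120 N, or if a joint passes its speed limit or range.

### The arm

A 6-joint arm with a two-finger parallel gripper is mounted at the origin on the work surface. World frame = base frame: x ahead of the robot, y to its left, z up, the work surface at z = 0. Lengths are in m, angles in rad, forces in N, time in s.
With the tool pointing down it reaches from about 0.3 to 0.85 m from the base axis. Payload 4.2 kg.
Tool frame: the origin (TCP) lies between the finger pads, 19 mm behind the fingertips; this is the grasp point; z points along the fingers, y is the direction in which the jaws open and shut (so a half turn about z gives the same grasp; the last joint's range is limited). The gripper opens to 91 mm and grips with 3 to 60 N. Pads are 32 mm wide; open, the fingers measure 118 mm over their backs; the gripper's body (76 mm by 178 mm) begins 60 mm behind the grasp point.
Start: joints at [1.194, 0.32, 1.565, -0, 1.257, -0.02], TCP at [0.201, 0.539, 0.233] pointing down, gripper open.
Joint ranges: [-3.11, 3.11], [-0.84, 2.01], [0.21, 2.61], [-1.34, 4.49], [0.05, 2.63], [-2.56, 2.56]. Speed limits (rad/s): [2.57, 2.57, 3.14, 3.14, 3.14, 3.14].

### API

Orientations are given as a unit quaternion [w, x, y, z].
In Python, from plant import env gives the robot as it stands.
- The arm moves only by the tool send_rows, never from a script. Its argument "series" is one flat list of numbers, 7 for each row, row after row: the shift along the tool's x, y, z scaled (see below), then the turn, a rotation vector about the tool's x, y, z scaled (see below), then the opening, from -1 (shut) to 1 (fully open). In form: [dx, dy, dz, rx, ry, rz, grip, dx, dy, dz, rx, ry, rz, grip, ...]. A call has 1 to 5 rows; each row is the pose to reach, as a shift and turn from the pose commanded when the call began, along the tool's axes at that moment, turning the shorter way round; what a row does not reach only later rows make up. The controller multiplies each number of a shift by 0.4 m and each number of a turn by 360 degrees. A row lasts 1/8 s, in which the tool goes at most 62.5 mm and 10.7 degrees, less where a joint would pass 70% of its speed; a pose out of reach is approached as far as the arm can. A call with a number of a shift or a turn outside -1 to 1 is refused whole. A call with a gripper value outside its range is refused whole. The fingers move at their own pace and stop on an object; "newtons" is the grip in N (left out, the last holds). Time passes only in rows, so rows that repeat a pose let the fingers close. It gives the time, the measured TCP pose, the force and the opening at its end, in the units of the state.
- env.get_obs(): the state, without advancing time (a new reading comes with each control period).
- env.get_image(name): name is "scene" or "top"; returns a dict with "pixels" (400x640x3 uint8, red, green, blue), "range_z" (400x640 float32, m along the optical axis (not along the pixel's ray), 0 where there is no reading), "fx", "fy", "cx", "cy" (pixels), "T" (4x4, takes a point from camera to world coordinates). Camera axes: x right, y down, z forward; pixel columns grow to the right and rows downward; lengths in m; the calibration is good to about 2 mm. A picture is of the moment at which its call begins.
- env.job_done(): hands the job in, once; it reports no verdict.
The state is a dict: "clock": time; "q": joint angles; "joint_velocities": joint speeds; "effort": joint torques, N m; "ee_pos": TCP position; "eef_rot": TCP orientation; "contact_force": force on the tool from outside, world axes, zero at the start; "wrist_torque": the same for the moment, N m; "width": finger opening in m.
Only numpy, scipy, OpenCV 4.12 (cv2) and the standard library are available. Lean on these libraries where they do the work, as an engineer would, in place of code of your own. Each camera call takes 0.05 s, during which the arm holds its last target. There are 200 camera calls.

## Working session

There is one attempt and no reset: what is moved stays moved. The work goes in short steps, Python scripts to look and compute and a tool call to move; the robot and the scene stay as the last step left them, time stands still between calls to the robot, and variables do not carry over. Pictures are saved under pics/ and viewed, about 8 in all and at most 12, crops included, and the job is handed in when it is done.

Besides the shell and the picture viewer there is one more tool, called as name(argument=value, ...), one argument or row to a line, values as JSON. send_rows: Moves the arm, as the interface text tells. Shifts and turns lie within -1 to 1; 1 stands for 0.4 m of shift or 360 degrees of turn. Its arguments: {"type":"object","properties":{"series":{"type":"array"},"newtons":{"type":"number"}},"required":["series"]}

```bash
ls; mkdir -p pics
python3 - <<'E'
from plant import env
import cv2,numpy as np
for n in("scene","top"):
    d=env.get_image(n); cv2.imwrite(f"pics/{n}0.png",d["pixels"][:,:,::-1]); np.savez(f"{n}0.npz",**d)
    print(n,d["fx"],d["cx"],d["cy"],d["T"].round(3).tolist())
print(env.get_obs())
E
```

```text
pics
scene 400.8635508334629 318.3343433096791 204.18787027491356 [[0.32, 0.808, -0.495, 1.036], [0.947, -0.278, 0.16, -0.117], [-0.008, -0.52, -0.854, 1.035], [0.0, 0.0, 0.0, 1.0]]
top 408.3655308227696 321.75405364328765 206.4526072233498 [[-0.013, -0.994, 0.104, 0.334], [-1.0, 0.015, 0.019, 0.08], [-0.02, -0.104, -0.994, 1.299], [0.0, 0.0, 0.0, 1.0]]
{'clock': 0.1, 'q': array([ 1.19400977e+00,  3.20204563e-01,  1.56550062e+00, -2.07977132e-05,
        1.25739265e+00, -1.99872020e-02]), 'joint_velocities': array([ 0.00018696, -0.0007165 , -0.00207241,  0.00011511, -0.00031986,
       -0.00168702]), 'effort': array([-9.45655620e-05, -4.13331199e+01, -2.32511687e+01,  7.28931092e-02,
        4.21202474e-02, -6.50489096e-05]), 'ee_pos': array([0.20068608, 0.53841682, 0.23203967]), 'eef_rot': array([-1.38630844e-04,  1.77451664e-01,  9.84129230e-01, -7.39778876e-04]), 'contact_force': array([ 0.03328718,  0.63547474, -0.56261173]), 'wrist_torque': array([ 0.0083904 ,  0.03748479, -0.00045158]), 'width': 0.09128290498313528}
```

View pics/top0.png

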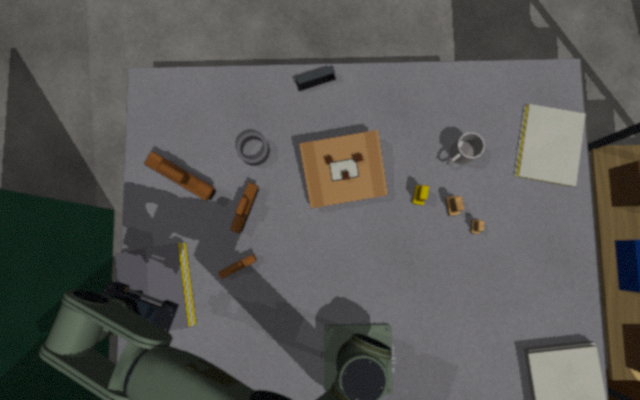

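View pics/scene0.png

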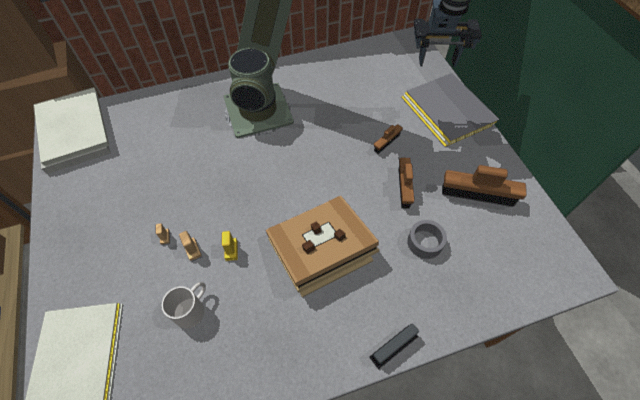

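Top view: the middle brush is at about (244,207) and the larger non-yellow block at (455,205). The carton is at (343,168), with offcuts at (330,160), (357,157) and (347,175). The tape is at (252,147) and the mug at (468,147).

```bash
cat > h.py <<'E'
import numpy as np,cv2
def cloud(d):
    z=d["range_z"];v,u=np.mgrid[:z.shape[0],:z.shape[1]]
    P=np.stack([(u-d["cx"])/d["fx"]*z,(v-d["cy"])/d["fy"]*z,z],-1)
    T=d["T"];W=P@T[:3,:3].T+T[:3,3];W[z<=0]=np.nan;return W
def rect(p):
    (c,s,a)=cv2.minAreaRect((p[:,:2]*1000).astype(np.float32))
    if s[0]<s[1]: s=s[::-1];a-=90
    return np.round(c,1),np.round(s,1),round((a+90)%180-90,1),len(p)
E
python3 - <<'E'
from h import *
D={n:dict(np.load(n+"0.npz")) for n in("top","scene")}
C={n:cloud(D[n]) for n in D}
def roi(n,u0,u1,v0,v1):
    return C[n][v0:v1,u0:u1].reshape(-1,3),D[n]["pixels"][v0:v1,u0:u1].reshape(-1,3).astype(int)
# rois from world windows
ctop={}
for nm,(u0,u1,v0,v1) in dict(big=(140,220,145,202),mid=(228,262,175,238),small=(215,262,248,282),block=(446,466,192,218),blk2=(470,487,217,236),yel=(410,432,180,208),tape=(233,272,126,168),mug=(434,490,130,165)).items():
    p,c=roi("top",u0,u1,v0,v1);m=p[:,2]>.012
    q=p[m];cen=np.median(q[:,:2],0);print(nm,"zmax",q[:,2].max().round(3),"top",rect(q))
    hi=q[:,2]>q[:,2].max()-.012;print("   hi top",rect(q[hi]))
    s=C["scene"].reshape(-1,3);r=.13 if nm=="big" else .1 if nm=="mid" else .06
    s=s[(np.hypot(*(s[:,:2]-cen).T)<r)&(s[:,2]>.012)]
    if len(s): print("   scene",s[:,2].max().round(3),rect(s),"hi",rect(s[s[:,2]>s[:,2].max()-.012]))
# carton face
for n in C:
    W=C[n].reshape(-1,3);c=D[n]["pixels"].reshape(-1,3).astype(int)
    ct=np.nanmedian(C["top"][150:190,320:370].reshape(-1,3),0)
    m=(np.abs(W[:,:2]-ct[:2]).max(1)<.16)&(W[:,2]>.045)
    q=W[m];cc=c[m]
    A=np.c_[q[:,:2],np.ones(len(q))];w=np.ones(len(q),bool)
    for _ in range(8):
        k=np.linalg.lstsq(A[w],q[w,2],rcond=None)[0];w=np.abs(q[:,2]-A@k)<.004
    print(n,"plane",k.round(4),"tilt",np.arctan(np.hypot(*k[:2])),"dir",np.degrees(np.arctan2(k[1],k[0])),rect(q[w]))
    f=q[w];fc=cc[w];wh=(fc.min(1)>150);print(" white",rect(f[wh]) if wh.sum()>5 else fc.max(0))
    h=q[:,2]-A@k;e=q[h>.012];ee=(e[:,:2]*1000)
    from scipy.cluster.vq import kmeans2
    cen,lab=kmeans2(ee,3,minit='++',seed=1)
    for i in range(3):print("  scrap",rect(e[lab==i]),"h",h[h>.012][lab==i].max().round(3))
E
```

```text
big zmax 0.144 top (array([565.8, 543.3]), array([229.6,  48.6]), 59.0, 1199)
   hi top (array([565.8, 543.4]), array([77. , 27.7]), 59.0, 203)
   scene 0.139 (array([566.5, 538.3]), array([222.6,  51.7]), 59.1, 2229) hi (array([568.2, 541. ]), array([79.2, 29.9]), 58.8, 270)
mid zmax 0.101 top (array([465.9, 344.6]), array([159.9,  34.9]), -21.3, 643)
   hi top (array([466.3, 344.5]), array([54.5, 19.9]), -21.4, 121)
   scene 0.099 (array([469.6, 342.1]), array([159.9,  34.7]), -20.9, 623) hi (array([468.8, 342.5]), array([56.5, 20.3]), -23.0, 120)
small zmax 0.076 top (array([285.8, 368.3]), array([120.7,  25.6]), -63.3, 340)
   hi top (array([285.6, 368. ]), array([40.9, 15.1]), -64.1, 71)
   scene 0.075 (array([289.5, 363.9]), array([119.2,  27.4]), -63.0, 349) hi (array([289.1, 365.9]), array([44. , 14.8]), -62.4, 65)
block zmax 0.088 top (array([ 466.2, -305.4]), array([59.7, 34. ]), 10.8, 285)
   hi top (array([ 466.1, -305.8]), array([42.5, 24. ]), 4.1, 111)
   scene 0.089 (array([ 470.2, -307.8]), array([61.4, 33.2]), 8.7, 349) hi (array([ 470.9, -308.1]), array([45.2, 23.8]
[... 1267 characters left out ...]
8)
 white (array([574.4,  34.5]), array([66.5, 39.1]), -80.2, 137)
  scrap (array([604.1,  -5.8]), array([25.2, 23.6]), -73.5, 69) h 0.029
  scrap (array([552.4,  30.8]), array([23.3, 19.4]), 8.6, 55) h 0.03
  scrap (array([598.1,  80.8]), array([21.2, 20.8]), -65.2, 55) h 0.027
scene plane [ 0.2515  0.0396 -0.0652] tilt 0.2492714850663311 dir 8.952758413945055 (array([576.9,  34.2]), array([240.2, 197.2]), -80.9, 4913)
 white (array([575. ,  33.9]), array([77.1, 51.4]), -83.0, 315)
  scrap (array([555.8,  29.2]), array([26.6, 20.3]), 7.5, 79) h 0.028
  scrap (array([606.4,  -7.7]), array([26.3, 23.7]), -71.0, 95) h 0.026
  scrap (array([601.4,  79. ]), array([23.4, 23. ]), 21.7, 82) h 0.024
```

```bash
cat >> h.py <<'E'
from scipy.spatial.transform import Rotation as Ro
def down(yaw):
    c,s=np.cos(np.radians(yaw)),np.sin(np.radians(yaw));return np.array([[c,s,0],[s,-c,0],[0,0,-1.]])
CY,TILT,C0=9.1,.25,np.array([.576,.035,.080])
RC=Ro.from_euler('ZY',[np.radians(CY),-TILT]).as_matrix()  # carton axes: x up slope
RP=np.c_[RC[:,1],RC[:,0],-RC[:,2]]                       # tool: x=carton y, z=-normal
def cart(x,y,z): return C0+RC@np.array([x,y,z])
def cur():
    from plant import env
    o=env.get_obs();q=o["eef_rot"];return o,o["ee_pos"],Ro.from_quat(q[[1,2,3,0]]).as_matrix()
def delta(p,R,p2,R2):
    return np.r_[R.T@(p2-p)/.4,Ro.from_matrix(R.T@R2).as_rotvec()/(2*np.pi)].round(4)
def chain(*wps):
    o,p,R=cur()
    for p2,R2 in wps:
        p2=np.array(p2,float);print(delta(p,R,p2,R2).tolist(),"mm",(np.linalg.norm(p2-p)*1e3).round());p,R=p2,R2
E
python3 - <<'E'
from h import *
B=down(158.7);print(RP.round(3))
chain(([.468,.343,.2],B),([.468,.343,.076],B))
E
```

```text
[[-0.158  0.957  0.244]
 [ 0.987  0.153  0.039]
 [-0.     0.247 -0.969]]
[-0.7968, -0.2242, 0.0804, -0.0002, 0.0, 0.0024] mm 333.0
[0.0, 0.0, 0.31, 0.0, 0.0, 0.0] mm 124.0
```

send_rows(
  series=[-0.4, -0.112, 0.04, 0, 0, 0.0024, 1, -0.4, -0.112, 0.04, 0, 0, 0.0024, 1, -0.4, -0.112, 0.04, 0, 0, 0.0024, 1, -0.4, -0.112, 0.04, 0, 0, 0.0024, 1],
  newtons=40,
)

```text
clock: 0.6
ee_pos: [0.3368, 0.439, 0.216]
eef_rot: [-0.0, 0.187, 0.982, -0.001]
contact_force: [-0.3, 0.9, 0.2]
width: 0.0913
```

send_rows(
  series=[-0.397, -0.112, 0.04, 0, 0, 0, 1, -0.397, -0.112, 0.04, 0, 0, 0, 1, -0.397, -0.112, 0.04, 0, 0, 0, 1, -0.397, -0.112, 0.04, 0, 0, 0, 1, -0.397, -0.112, 0.04, 0, 0, 0, 1],
)

```text
clock: 1.23
ee_pos: [0.4658, 0.3424, 0.2006]
eef_rot: [-0.001, 0.185, 0.983, 0.0]
contact_force: [-0.7, -0.1, 0.4]
width: 0.0916
```

Run:
```python
from h import *
from plant import env
B=down(158.7);chain(([.468,.343,.076],B))
d=env.get_image("scene");cv2.imwrite("pics/a.png",cv2.resize(d["pixels"][80:260,300:560,::-1],None,fx=2.5,fy=2.5))
```

```text
[-0.0049, 0.0033, 0.3116, 0.0, -0.0002, 0.0001] mm 125.0
```

View pics/a.png

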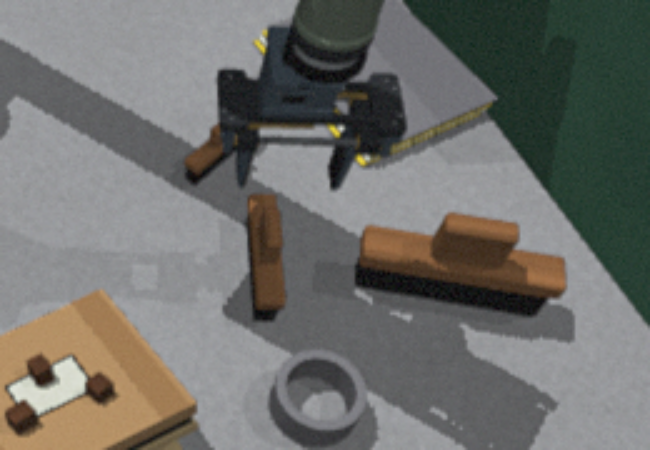

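The open jaws (crop about (240,180) and (340,180)) hang above and straddle the middle brush at (265,255), so I'm descending and gripping.

send_rows(
  series=[-0.005, 0.003, 0.1, 0, 0, 0, 1, -0.005, 0.003, 0.2, 0, 0, 0, 1, -0.005, 0.003, 0.28, 0, 0, 0, 1, -0.005, 0.003, 0.312, 0, 0, 0, 1, -0.005, 0.003, 0.312, 0, 0, 0, 1],
)

```text
clock: 1.9
ee_pos: [0.4684, 0.3426, 0.0759]
eef_rot: [-0.0, 0.184, 0.983, -0.0]
contact_force: [0.7, -0.5, 0.7]
width: 0.0913
```

send_rows(
  series=[0, 0, 0, 0, 0, 0, -1, 0, 0, 0, 0, 0, 0, -1, 0, 0, 0, 0, 0, 0, -1, 0, 0, 0, 0, 0, 0, -1, 0, 0, 0, 0, 0, 0, -1],
  newtons=40,
)

```text
clock: 2.52
ee_pos: [0.4691, 0.3418, 0.0761]
eef_rot: [0.0, 0.185, 0.983, 0.0]
contact_force: [0.6, 1.0, -0.6]
width: 0.0445
```

Run:
```python
from h import *
o,p,R=cur();print(p,o["width"],o["contact_force"])
H=p[2]  # tcp above bristles
B=down(158.7)
for h in (.09,.006,0): print(h,end=' ');chain((p+[0,0,.11],R),(cart(.071,0,H+h),RP))
chain((p+[0,0,.11],R),(cart(.071,0,H+.09),RP),(cart(.071,0,H+.0),RP),(cart(-.135,0,H),RP))
```

```text
[0.46914255 0.34184587 0.07607139] 0.04453716678233686 [ 0.55718229  0.95662935 -0.64912313]
0.09 [-0.0, 0.0001, -0.275, 0.0, 0.0, 0.0] mm 110.0
[-0.5875, -0.5824, -0.1811, -0.0361, -0.0207, 0.1646] mm 339.0
0.006 [-0.0, 0.0001, -0.275, 0.0, 0.0, 0.0] mm 110.0
[-0.6323, -0.5561, 0.0224, -0.0361, -0.0207, 0.1646] mm 337.0
0 [-0.0, 0.0001, -0.275, 0.0, 0.0, 0.0] mm 110.0
[-0.6355, -0.5543, 0.0369, -0.0361, -0.0207, 0.1646] mm 338.0
[-0.0, 0.0001, -0.275, 0.0, 0.0, 0.0] mm 110.0
[-0.5875, -0.5824, -0.1811, -0.0361, -0.0207, 0.1646] mm 339.0
[0.0, -0.0, 0.225, 0.0, 0.0, 0.0] mm 90.0
[-0.0, -0.515, 0.0, 0.0, 0.0, 0.0] mm 206.0
```

send_rows(
  series=[0, 0, 0, 0, 0, 0, -1, 0, 0, 0, 0, 0, 0, -1, 0, 0, 0, 0, 0, 0, -1, 0, 0, 0, 0, 0, 0, -1, 0, 0, 0, 0, 0, 0, -1],
)

```text
clock: 3.15
ee_pos: [0.469, 0.3419, 0.0758]
eef_rot: [-0.0, 0.185, 0.983, -0.0]
contact_force: [-0.3, -0.0, -1.5]
width: 0.0194
```

send_rows(
  series=[0, 0, -0.1, 0, 0, 0, -1, 0, 0, -0.2, 0, 0, 0, -1, 0, 0, -0.3, 0, 0, 0, -1, 0, 0, -0.4, 0, 0, 0, -1, 0, 0, -0.4, 0, 0, 0, -1],
)

```text
clock: 3.78
ee_pos: [0.4704, 0.3428, 0.2391]
eef_rot: [0.002, 0.185, 0.983, 0.003]
contact_force: [-0.1, -0.1, -1.6]
width: 0.0199
```

Run:
```python
from h import *
o,p,R=cur();print(p,o["width"],o["contact_force"])
H=.076
# half-way pose
p2=cart(.071,0,H+.09);Rm=R@Ro.from_rotvec(.5*Ro.from_matrix(R.T@RP).as_rotvec()).as_matrix()
chain(((p+p2)/2+[0,0,.0],Rm),(p2,RP))
```

```text
[0.47039235 0.34279032 0.23913344] 0.019940972939304764 [-0.10828422 -0.07136651 -1.64121496]
[-0.2928, -0.2928, -0.0247, -0.0175, -0.0103, 0.0823] mm 166.0
[-0.4002, -0.1065, -0.0242, -0.0175, -0.0103, 0.0823] mm 166.0
```

send_rows(
  series=[-0.06, -0.06, -0.005, -0.0035, -0.002, 0.0165, -1, -0.12, -0.12, -0.01, -0.007, -0.004, 0.033, -1, -0.18, -0.18, -0.015, -0.01, -0.006, 0.05, -1, -0.293, -0.293, -0.025, -0.0175, -0.01, 0.0823, -1, -0.293, -0.293, -0.025, -0.0175, -0.01, 0.0823, -1],
)

```text
clock: 4.4
ee_pos: [0.5356, 0.1863, 0.2441]
eef_rot: [0.04, 0.432, 0.9, 0.046]
contact_force: [-0.8, 0.3, -1.1]
width: 0.0198
```

send_rows(
  series=[-0.1, -0.026, -0.006, -0.0045, -0.0026, 0.02, -1, -0.2, -0.053, -0.012, -0.009, -0.005, 0.041, -1, -0.3, -0.08, -0.018, -0.0135, -0.008, 0.062, -1, -0.4, -0.1065, -0.024, -0.0175, -0.0103, 0.0823, -1, -0.4, -0.1065, -0.024, -0.0175, -0.0103, 0.0823, -1],
)

```text
clock: 5.03
ee_pos: [0.6018, 0.0371, 0.2535]
eef_rot: [0.078, 0.645, 0.755, 0.09]
contact_force: [0.1, 0.1, -2.9]
width: 0.0197
```

Run:
```python
from h import *
from plant import env
H=.076
chain((cart(.071,0,H+.01),RP),(cart(.071,0,H),RP),(cart(-.135,0,H),RP))
for n in("scene","top"):
    d=env.get_image(n);cv2.imwrite(f"pics/b{n}.png",cv2.resize(d["pixels"][170:310,220:420,::-1] if n=="scene" else d["pixels"][100:240,260:460,::-1],None,fx=3,fy=3))
cv2.imwrite("pics/b.png",np.hstack([cv2.resize(cv2.imread(f"pics/b{n}.png"),(400,280)) for n in("scene","top")]))
```

```text
[0.0053, 0.0096, 0.1893, -0.0017, 0.0003, -0.0002] mm 76.0
[0.0, -0.0, 0.025, 0.0, 0.0, 0.0] mm 10.0
[-0.0, -0.515, 0.0, 0.0, 0.0, 0.0] mm 206.0
```

View pics/b.png

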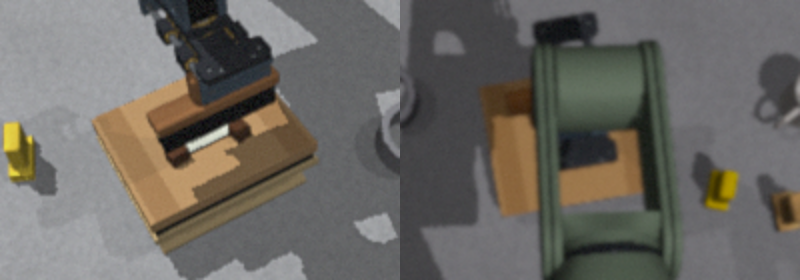

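The brush hangs aligned over the carton (left crop: head (150,115) to (278,85)), with the offcuts at (178,157) and (240,130) on the down-slope side. I'll lower it behind them.

send_rows(
  series=[0.005, 0.01, 0.05, -0.0017, 0, 0, -1, 0.005, 0.01, 0.1, -0.0017, 0, 0, -1, 0.005, 0.01, 0.15, -0.0017, 0, 0, -1, 0.005, 0.01, 0.19, -0.0017, 0, 0, -1, 0.005, 0.01, 0.19, -0.0017, 0, 0, -1],
)

```text
clock: 5.75
ee_pos: [0.6228, 0.0448, 0.1808]
eef_rot: [0.081, 0.643, 0.756, 0.094]
contact_force: [0.2, -0.2, -1.4]
width: 0.0201
```

send_rows(
  series=[0, 0, 0.008, 0, 0, 0, -1, 0, 0, 0.016, 0, 0, 0, -1, 0, 0, 0.022, 0, 0, 0, -1, 0, 0, 0.022, 0, 0, 0, -1],
)

```text
clock: 6.25
ee_pos: [0.626, 0.0441, 0.1741]
eef_rot: [0.083, 0.643, 0.755, 0.096]
contact_force: [0.2, -0.4, -2.3]
width: 0.0198
```

Run:
```python
from h import *
o,p,R=cur();print(RC.T@(p-C0),o["contact_force"],RC.T@o["contact_force"],o["width"])
chain((cart(.071,0,.076),RP))
```

```text
[0.07247821 0.00110806 0.07864781] [ 0.20084563 -0.41619258 -2.30335563] [-0.44148467 -0.44271965 -2.26452931] 0.01981793312676776
[-0.0028, -0.0037, 0.0066, 0.0005, 0.0002, 0.0001] mm 3.0
```

send_rows(
  series=[-0.003, -0.03, 0.006, 0, 0, 0, -1, -0.003, -0.06, 0.006, 0, 0, 0, -1, -0.003, -0.09, 0.006, 0, 0, 0, -1, -0.003, -0.12, 0.006, 0, 0, 0, -1, -0.003, -0.15, 0.006, 0, 0, 0, -1],
)

```text
clock: 6.88
ee_pos: [0.5685, 0.0337, 0.1567]
eef_rot: [0.083, 0.643, 0.755, 0.096]
contact_force: [0.9, -0.4, -2.0]
width: 0.02
```

send_rows(
  series=[0, -0.03, 0, 0, 0, 0, -1, 0, -0.06, 0, 0, 0, 0, -1, 0, -0.09, 0, 0, 0, 0, -1, 0, -0.12, 0, 0, 0, 0, -1, 0, -0.15, 0, 0, 0, 0, -1],
)

```text
clock: 7.5
ee_pos: [0.5114, 0.0245, 0.1416]
eef_rot: [0.083, 0.643, 0.755, 0.096]
contact_force: [0.2, -0.7, -1.1]
width: 0.0197
```

Run:
```python
from h import *
from plant import env
o,p,R=cur();print(RC.T@(p-C0),RC.T@o["contact_force"],o["width"])
d=env.get_image("scene");cv2.imwrite("pics/c.png",cv2.resize(d["pixels"][150:310,220:420,::-1],None,fx=3,fy=3))
```

```text
[-0.04818904 -0.00010319  0.07589792] [-0.2062376  -0.68113057 -1.080404  ] 0.0196836479471995
```

View pics/c.png

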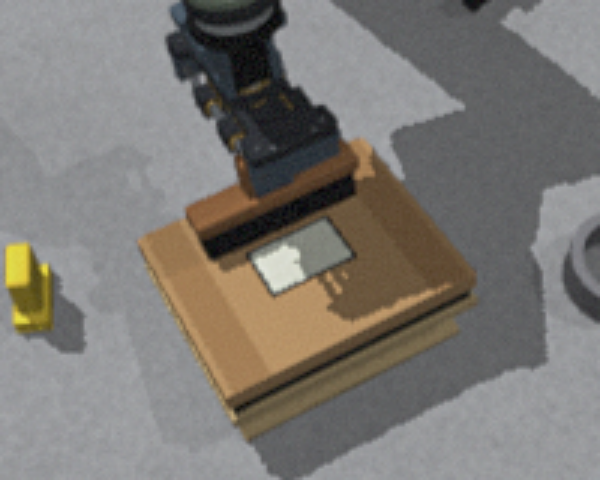

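The docket at crop (300,255) is clear and the offcuts are hidden ahead of the brush. I'll keep sweeping past the low edge.

send_rows(
  series=[0, -0.03, 0, 0, 0, 0, -1, 0, -0.06, 0, 0, 0, 0, -1, 0, -0.09, 0, 0, 0, 0, -1, 0, -0.115, 0, 0, 0, 0, -1, 0, -0.14, 0, 0, 0, 0, -1],
)

```text
clock: 8.18
ee_pos: [0.4581, 0.016, 0.1277]
eef_rot: [0.083, 0.643, 0.755, 0.096]
contact_force: [-0.0, 0.5, -0.6]
width: 0.0199
```

send_rows(
  series=[0, -0.02, 0, 0, 0, 0, -1, 0, -0.04, 0, 0, 0, 0, -1, 0, -0.06, 0, 0, 0, 0, -1, 0, -0.08, 0, 0, 0, 0, -1, 0, -0.1, 0, 0, 0, 0, -1],
)

```text
clock: 8.8
ee_pos: [0.4198, 0.0098, 0.1175]
eef_rot: [0.082, 0.643, 0.755, 0.096]
contact_force: [-0.4, -0.4, -0.8]
width: 0.0194
```

send_rows(
  series=[0, 0, -0.07, 0, 0, 0, -1, 0, 0, -0.14, 0, 0, 0, -1, 0, 0, -0.21, 0, 0, 0, -1, 0, 0, -0.28, 0, 0, 0, -1, 0, 0, -0.28, 0, 0, 0, -1],
)

```text
clock: 9.43
ee_pos: [0.3934, 0.0055, 0.2278]
eef_rot: [0.085, 0.643, 0.755, 0.097]
contact_force: [-0.0, 0.1, -2.0]
width: 0.0201
```

Run:
```python
from h import *
from plant import env
o,p,R=cur();print(p,RC.T@(p-C0),o["contact_force"],o["width"])
dd=[]
for n in("scene","top"):
    d=env.get_image(n);dd.append(d["pixels"][:,:,::-1]);W=cloud(d);np.savez(f"{n}1.npz",**d)
    c=d["pixels"].astype(int);m=(c.max(2)<75)&(c[...,0]>c[...,2]+8)&(W[...,2]>.008)&(W[...,2]<.04)&(abs(W[...,0]-.45)<.12)&(abs(W[...,1]-.02)<.2)
    nn,l,s,ce=cv2.connectedComponentsWithStats(m.astype(np.uint8))
    for i in range(1,nn):
        if s[i,4]>8: q=W[l==i];print(n,ce[i].round(),s[i,4],np.median(q,0).round(3),q[:,2].max().round(3))
cv2.imwrite("pics/d.png",np.hstack([cv2.resize(dd[0][100:260,220:420],(400,320)),cv2.resize(dd[1][130:290,240:440],(400,320))]))
```

```text
[0.39339782 0.00549219 0.22778619] [-0.14265763 -0.00025641  0.18895439] [-1.20483825e-03  1.14477089e-01 -1.98311415e+00] 0.02008553552826784
scene [313. 206.] 21 [0.45  0.057 0.023] 0.026
top [336. 211.] 35 [0.452 0.059 0.022] 0.029
```

View pics/d.png

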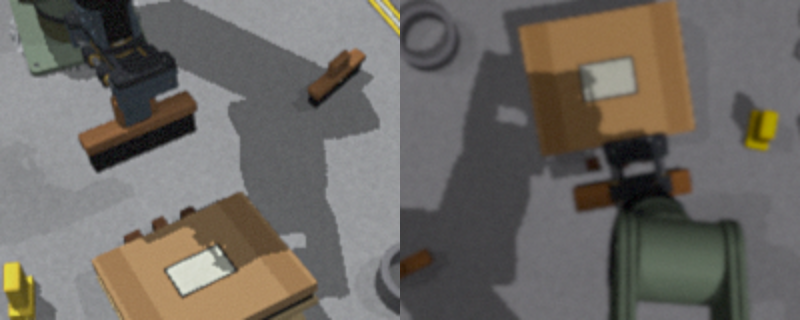

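Run:
```python
from h import *
o,p,R=cur()
R2=down(150);p2=np.array([.43,.33,.2])
Rm=R@Ro.from_rotvec(.5*Ro.from_matrix(R.T@R2).as_rotvec()).as_matrix()
chain(((p+p2)/2,Rm),(p2,R2),(p2-[0,0,.115],R2))
```

```text
[0.3929, 0.0998, 0.0578, 0.0187, 0.009, -0.0703] mm 164.0
[0.3078, 0.2642, 0.0562, 0.0187, 0.009, -0.0703] mm 164.0
[0.0, 0.0, 0.2875, 0.0, 0.0, 0.0] mm 115.0
```

send_rows(
  series=[0.1, 0.025, 0.014, 0.0047, 0.002, -0.018, -1, 0.2, 0.05, 0.028, 0.009, 0.0045, -0.035, -1, 0.3, 0.075, 0.043, 0.014, 0.007, -0.053, -1, 0.393, 0.1, 0.058, 0.0187, 0.009, -0.0703, -1, 0.393, 0.1, 0.058, 0.0187, 0.009, -0.0703, -1],
)

```text
clock: 10.15
ee_pos: [0.4117, 0.1699, 0.2113]
eef_rot: [0.041, 0.462, 0.885, 0.048]
contact_force: [-0.5, -0.5, -2.4]
width: 0.0197
```

send_rows(
  series=[0.077, 0.066, 0.014, 0.0047, 0.002, -0.018, -1, 0.154, 0.132, 0.028, 0.009, 0.0045, -0.035, -1, 0.231, 0.198, 0.042, 0.014, 0.007, -0.053, -1, 0.308, 0.264, 0.056, 0.0187, 0.009, -0.0703, -1, 0.308, 0.264, 0.056, 0.0187, 0.009, -0.0703, -1],
)

```text
clock: 10.78
ee_pos: [0.4309, 0.3315, 0.1987]
eef_rot: [-0.0, 0.258, 0.966, -0.001]
contact_force: [-0.1, 0.1, -2.4]
width: 0.0203
```

Run:
```python
from h import *
from plant import env
o,p,R=cur();print(p,o["contact_force"],o["width"])
chain((p,down(150)),(np.r_[p[:2],.079],down(150)))
for n in("scene","top"):
    d=env.get_image(n);W=cloud(d);c=d["pixels"].astype(int)
    m=(W[...,2]>.012)&(W[...,0]<.49)&(W[...,0]>.35)&(abs(W[...,1]-.02)<.15)&(((W-C0)@RC)[...,0]<-.108)
    nn,l,s,ce=cv2.connectedComponentsWithStats(m.astype(np.uint8))
    for i in range(1,nn):
        if s[i,4]>8: q=W[l==i];print(n,ce[i].round(),s[i,4],np.median(q,0).round(3),q[:,2].max().round(3))
    if n=="scene":
        q=W.reshape(-1,3);q=q[(np.hypot(*(q[:,:2]-p[:2]).T)<.1)&(q[:,2]<.2)&(q[:,2]>.08)];print("brush lowest",np.sort(q[:,2])[:5],rect(q[q[:,2]<.16]))
```

```text
[0.43085243 0.33148184 0.19872253] [-0.13733052  0.11319885 -2.42094457] 0.020279074509306803
[0.0, 0.0, 0.0, -0.0003, -0.0, 0.0003] mm 0.0
[0.0, 0.0, 0.2993, 0.0, 0.0, 0.0] mm 120.0
scene [313. 206.] 30 [0.45  0.057 0.022] 0.026
scene [299. 211.] 40 [0.455 0.012 0.025] 0.027
scene [286. 218.] 37 [ 0.464 -0.032  0.023] 0.028
brush lowest [0.1239478  0.12443857 0.12627    0.1272557  0.12749142] (array([488.4, 297.2]), array([26. , 18.2]), 57.9, 65)
top [364. 207.] 61 [ 0.465 -0.029  0.022] 0.029
top [350. 210.] 50 [0.456 0.015 0.024] 0.03
top [336. 212.] 46 [0.45  0.059 0.021] 0.029
```

send_rows(
  series=[0, 0, 0.1, 0, 0, 0, -1, 0, 0, 0.2, 0, 0, 0, -1, 0, 0, 0.27, 0, 0, 0, -1, 0, 0, 0.3, 0, 0, 0, -1, 0, 0, 0.306, 0, 0, 0, -1],
)

```text
clock: 11.5
ee_pos: [0.4306, 0.3291, 0.0784]
eef_rot: [0.0, 0.259, 0.966, -0.0]
contact_force: [-0.2, 0.3, -1.7]
width: 0.0199
```

send_rows(
  series=[0, 0, 0, 0, 0, 0, -1, 0, 0, 0, 0, 0, 0, 0, 0, 0, 0, 0, 0, 0, 1, 0, 0, 0, 0, 0, 0, 1, 0, 0, 0, 0, 0, 0, 1],
)

```text
clock: 12.12
ee_pos: [0.4307, 0.3302, 0.0787]
eef_rot: [0.001, 0.259, 0.966, 0.0]
contact_force: [-0.0, -0.3, -0.2]
width: 0.0565
```

send_rows(
  series=[0, 0, 0, 0, 0, 0, 1, 0, 0, 0, 0, 0, 0, 1, 0, 0, 0, 0, 0, 0, 1, 0, 0, 0, 0, 0, 0, 1, 0, 0, 0, 0, 0, 0, 1],
)

```text
clock: 12.75
ee_pos: [0.4306, 0.3301, 0.0785]
eef_rot: [0.001, 0.259, 0.966, -0.0]
contact_force: [-1.0, 0.6, 0.4]
width: 0.0912
```

send_rows(
  series=[0, 0, -0.1, 0, 0, 0, 1, 0, 0, -0.2, 0, 0, 0, 1, 0, 0, -0.3, 0, 0, 0, 1, 0, 0, -0.4, 0, 0, 0, 1, 0, 0, -0.4, 0, 0, 0, 1],
)

```text
clock: 13.38
ee_pos: [0.4319, 0.3311, 0.2419]
eef_rot: [0.003, 0.259, 0.966, 0.003]
contact_force: [-0.1, -0.7, -1.1]
width: 0.0914
```

Run:
```python
from h import *
from plant import env
o,p,R=cur();print(p,o["contact_force"],o["width"])
d=env.get_image("scene");W=cloud(d).reshape(-1,3)
q=W[(np.hypot(*(W[:,:2]-[.431,.331]).T)<.1)&(W[:,2]<.12)&(W[:,2]>.012)];print(q[:,2].max(),rect(q),rect(q[q[:,2]>.085]))
top=np.array([.468,-.307,.2]);R2=down(9.5)
Rt=R.T@R2;v=Ro.from_matrix(Rt).as_rotvec();print("turn deg",np.degrees(v))
# go in 3 stages with rotation about tool z
n=3;w=[]
for i in range(1,n+1): w.append((p+(top-p)*i/n,R@Ro.from_rotvec(v*i/n).as_matrix()))
chain(*w,(np.array([.468,-.307,.058]),R2))
```

```text
[0.4319058  0.33114903 0.24193817] [-0.08711672 -0.73968382 -1.08276442] 0.09136383251075814
0.09854611878205055 (array([430.7, 330.1]), array([160.,  34.]), -30.0, 544) (array([430.2, 330.4]), array([58.6, 20. ]), -30.1, 115)
turn deg [  0.46551466  -0.40073545 140.51741134]
[-0.293, -0.4428, 0.0287, -0.0003, -0.0004, 0.1301] mm 213.0
[-0.5246, -0.0922, 0.0347, 0.0004, -0.0004, 0.1301] mm 214.0
[-0.426, 0.3197, 0.0356, 0.0004, -0.0004, 0.1301] mm 214.0
[0.0, -0.0, 0.355, -0.0, 0.0, -0.0] mm 142.0
```

The brush stands upright on its bristles (top at the nominal height, footprint 160x34). Next is the block.

send_rows(
  series=[-0.073, -0.11, 0.007, 0, 0, 0.0325, 1, -0.146, -0.22, 0.014, 0, 0, 0.065, 1, -0.22, -0.33, 0.021, 0, 0, 0.0975, 1, -0.293, -0.443, 0.0287, 0, 0, 0.13, 1, -0.293, -0.443, 0.0287, 0, 0, 0.13, 1],
)

```text
clock: 14.05
ee_pos: [0.4422, 0.1147, 0.2253]
eef_rot: [-0.0, 0.624, 0.781, -0.002]
contact_force: [0.5, 0.4, 0.6]
width: 0.0913
```

send_rows(
  series=[-0.131, -0.023, 0.009, 0, 0, 0.0325, 1, -0.262, -0.046, 0.017, 0, 0, 0.065, 1, -0.393, -0.07, 0.026, 0, 0, 0.0975, 1, -0.5246, -0.092, 0.0347, 0, 0, 0.13, 1, -0.5246, -0.092, 0.0347, 0, 0, 0.13, 1],
)

```text
clock: 14.68
ee_pos: [0.4546, -0.0976, 0.2113]
eef_rot: [-0.001, 0.883, 0.469, -0.001]
contact_force: [-0.9, 0.2, -0.7]
width: 0.0912
```

send_rows(
  series=[-0.106, 0.08, 0.009, 0, 0, 0.0325, 1, -0.213, 0.16, 0.018, 0, 0, 0.065, 1, -0.32, 0.24, 0.027, 0, 0, 0.0975, 1, -0.426, 0.32, 0.0356, 0, 0, 0.13, 1, -0.426, 0.32, 0.0356, 0, 0, 0.13, 1],
)

```text
clock: 15.3
ee_pos: [0.467, -0.3103, 0.1965]
eef_rot: [-0.001, 0.997, 0.08, -0.001]
contact_force: [0.2, 0.5, 0.4]
width: 0.0909
```

Run:
```python
from h import *
from plant import env
chain((np.array([.468,-.307,.1]),down(9.5)),(np.array([.468,-.307,.058]),down(9.5)))
d=env.get_image("scene");W=cloud(d).reshape(-1,3)
q=W[(np.hypot(*(W[:,:2]-[.468,-.307]).T)<.045)&(W[:,2]<.1)&(W[:,2]>.012)];print(rect(q),rect(q[q[:,2]>.07]))
cv2.imwrite("pics/e.png",cv2.resize(d["pixels"][130:330,90:340,::-1],None,fx=2.5,fy=2.5))
```

```text
[0.0042, -0.0075, 0.2412, -0.0002, 0.0003, -0.0008] mm 97.0
[0.0, 0.0, 0.105, 0.0, 0.0, 0.0] mm 42.0
(array([ 470.4, -307.8]), array([59.3, 34. ]), 9.3, 350) (array([ 469.3, -308.1]), array([44.3, 24.2]), 8.8, 149)
```

View pics/e.png

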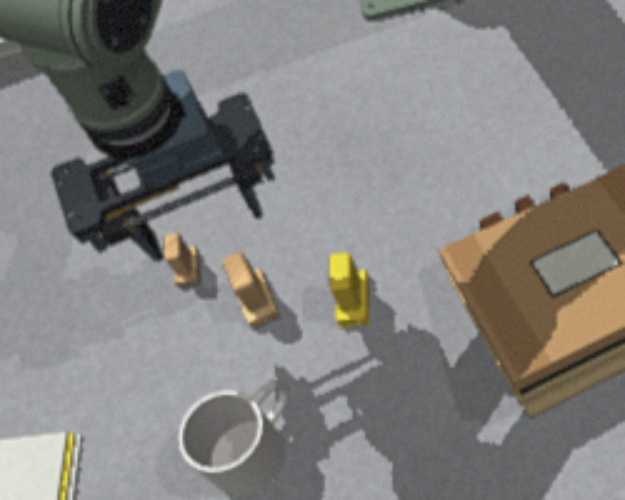

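Block at crop (250,285) lies between the open jaws (seen above it). The small and yellow ones sit outside the finger paths. Descending and gripping.

send_rows(
  series=[0.005, -0.0075, 0.09, 0, 0, -0.0008, 1, 0.005, -0.0075, 0.18, 0, 0, -0.0008, 1, 0.005, -0.0075, 0.27, 0, 0, -0.0008, 1, 0.005, -0.0075, 0.345, 0, 0, -0.0008, 1, 0.005, -0.0075, 0.345, 0, 0, -0.0008, 1],
)

```text
clock: 15.98
ee_pos: [0.4674, -0.3022, 0.0581]
eef_rot: [-0.002, 0.996, 0.087, -0.003]
contact_force: [-0.9, 0.5, 0.3]
width: 0.0912
```

send_rows(
  series=[0, 0, 0, 0, 0, 0, -1, 0, 0, 0, 0, 0, 0, -1, 0, 0, 0, 0, 0, 0, -1, 0, 0, 0, 0, 0, 0, -1, 0, 0, 0, 0, 0, 0, -1],
)

```text
clock: 16.6
ee_pos: [0.4697, -0.3042, 0.0614]
eef_rot: [0.0, 0.996, 0.086, 0.001]
contact_force: [1.1, 0.2, -0.1]
width: 0.0441
```

send_rows(
  series=[0, 0, 0, 0, 0, 0, -1, 0, 0, 0, 0, 0, 0, -1, 0, 0, 0, 0, 0, 0, -1, 0, 0, 0, 0, 0, 0, -1, 0, 0, 0, 0, 0, 0, -1],
)

```text
clock: 17.23
ee_pos: [0.47, -0.3046, 0.0613]
eef_rot: [0.001, 0.996, 0.086, 0.001]
contact_force: [0.7, -3.0, 0.8]
width: 0.0237
```

send_rows(
  series=[0, 0, -0.1, 0, 0, 0, -1, 0, 0, -0.2, 0, 0, 0, -1, 0, 0, -0.3, 0, 0, 0, -1, 0, 0, -0.4, 0, 0, 0, -1, 0, 0, -0.4, 0, 0, 0, -1],
)

```text
clock: 17.85
ee_pos: [0.4704, -0.3044, 0.2233]
eef_rot: [0.001, 0.996, 0.086, 0.002]
contact_force: [0.2, -0.0, -3.9]
width: 0.0238
```

Run:
```python
from h import *
from plant import env
o,p,R=cur();print(p,o["contact_force"],o["width"])
d=env.get_image("scene");W=cloud(d).reshape(-1,3)
T=cart(0,0,.058+.07);v=Ro.from_matrix(R.T@RP).as_rotvec();print(np.degrees(v))
n=3;w=[(p+(T-p)*i/n,R@Ro.from_rotvec(v*i/n).as_matrix()) for i in range(1,n+1)]
chain(*w)
```

```text
[ 0.47040389 -0.30435312  0.22328104] [ 0.16497826 -0.02511403 -3.91563275] 0.02380499968509062
[-10.94975581  11.0770661  -88.67733482]
[0.1116, -0.2614, 0.0102, -0.0108, 0.0107, -0.0821] mm 114.0
[0.2243, -0.1768, 0.0123, -0.0101, 0.0103, -0.0821] mm 114.0
[0.2816, -0.0443, 0.0218, -0.0101, 0.0103, -0.0821] mm 114.0
```

send_rows(
  series=[0.028, -0.065, 0.0026, -0.0027, 0.0027, -0.0205, -1, 0.056, -0.131, 0.005, -0.0054, 0.0054, -0.041, -1, 0.084, -0.196, 0.0077, -0.008, 0.008, -0.0616, -1, 0.1116, -0.2614, 0.0102, -0.0108, 0.0107, -0.0821, -1, 0.1116, -0.2614, 0.0102, -0.0108, 0.0107, -0.0821, -1],
)

```text
clock: 18.52
ee_pos: [0.4935, -0.191, 0.214]
eef_rot: [0.028, 0.94, 0.338, 0.034]
contact_force: [0.2, -0.1, -3.4]
width: 0.0239
```

send_rows(
  series=[0.056, -0.044, 0.003, -0.0025, 0.0026, -0.0205, -1, 0.112, -0.088, 0.006, -0.005, 0.005, -0.041, -1, 0.168, -0.132, 0.009, -0.0076, 0.0077, -0.0616, -1, 0.2243, -0.1768, 0.0123, -0.0101, 0.0103, -0.0821, -1, 0.2243, -0.1768, 0.0123, -0.0101, 0.0103, -0.0821, -1],
)

```text
clock: 19.15
ee_pos: [0.5189, -0.0812, 0.2084]
eef_rot: [0.056, 0.82, 0.566, 0.066]
contact_force: [0.6, -0.6, -2.9]
width: 0.0239
```

send_rows(
  series=[0.07, -0.011, 0.0055, -0.0025, 0.0026, -0.0205, -1, 0.14, -0.022, 0.011, -0.005, 0.005, -0.041, -1, 0.21, -0.033, 0.0164, -0.0076, 0.0077, -0.0616, -1, 0.2816, -0.0443, 0.0218, -0.0101, 0.0103, -0.0821, -1, 0.2816, -0.0443, 0.0218, -0.0101, 0.0103, -0.0821, -1],
)

```text
clock: 19.77
ee_pos: [0.5445, 0.0294, 0.2027]
eef_rot: [0.08, 0.644, 0.755, 0.094]
contact_force: [0.4, -0.8, -3.0]
width: 0.0236
```

Run:
```python
from h import *
from plant import env
o,p,R=cur();print(p,RC.T@(p-C0),RC.T@o["contact_force"],o["width"])
chain((cart(0,0,.0613+.012),RP))
d=env.get_image("scene");W=cloud(d);D=(W-C0)@RC
m=(abs(D[...,0])<.04)&(abs(D[...,1])<.05)&(D[...,2]>.045)&(D[...,2]<.1)
c=d["pixels"].astype(int);wd=m&(c[...,0]>c[...,2]+25)
q=D[wd];print(len(q),q.min(0),q.max(0))
# foot points: fit
f=q[q[:,2]<q[:,2].min()+.022];print(rect(f))
cv2.imwrite("pics/f.png",cv2.resize(d["pixels"][170:290,250:400,::-1],None,fx=4,fy=4))
```

```text
[0.54450154 0.02936921 0.20268316] [-0.0006457  -0.00057819  0.12678433] [-0.44710889 -0.87754458 -2.95888477] 0.023619033155783627
[0.0014, 0.0021, 0.1337, -0.0005, -0.0, -0.0002] mm 53.0
248 [-0.0177853  -0.03468562  0.06485839] [0.02043645 0.0251892  0.09944952]
(array([ 2. , -4.9]), array([60.4, 36.8]), 87.3, 164)
```

View pics/f.png

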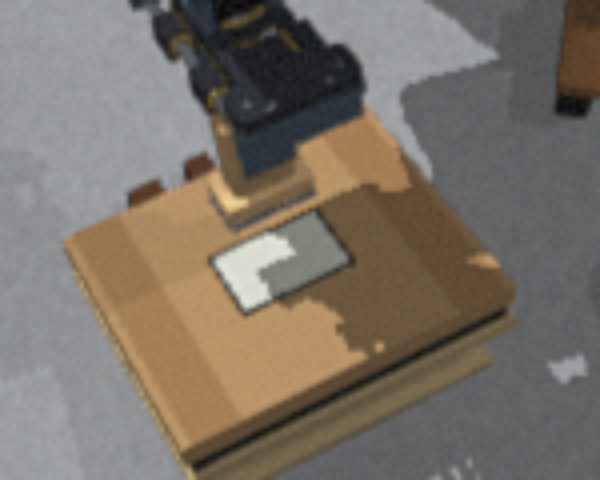

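The block hangs level with the slope above the docket (crop: block at (260,195), docket centre (282,262)). I'll check the docket centre in the unobstructed pictures and go down.

Run:
```python
from h import *
for n in("scene","top"):
    d=dict(np.load(n+"1.npz"));W=cloud(d);D=(W-C0)@RC;c=d["pixels"].astype(int)
    m=(abs(D[...,0])<.05)&(abs(D[...,1])<.06)&(abs(D[...,2])<.02)&(c.max(2)-c.min(2)<40)
    nn,l,s,ce=cv2.connectedComponentsWithStats(m.astype(np.uint8));i=1+s[1:,4].argmax()
    q=D[l==i];print(n,rect(q),q[:,2].mean())
```

```text
scene (array([-1.7,  1.4]), array([86.9, 60.2]), 89.1, 526) 0.00128919070990776
top (array([-1.6,  2.5]), array([87.6, 57.9]), -89.8, 545) 0.0007069521191696662
```

send_rows(
  series=[0.006, 0.002, 0.03, -0.0005, 0, 0, -1, 0.006, 0.002, 0.06, -0.0005, 0, 0, -1, 0.006, 0.002, 0.09, -0.0005, 0, 0, -1, 0.006, 0.002, 0.12, -0.0005, 0, 0, -1, 0.006, 0.002, 0.12, -0.0005, 0, 0, -1],
)

```text
clock: 20.45
ee_pos: [0.5566, 0.0338, 0.1563]
eef_rot: [0.081, 0.644, 0.755, 0.095]
contact_force: [0.3, -0.5, -2.8]
width: 0.0237
```

Run:
```python
from h import *
from plant import env
o,p,R=cur();print(p,RC.T@(p-C0),RC.T@o["contact_force"],o["width"])
for n in("scene","top"):
    d=env.get_image(n);W=cloud(d);D=(W-C0)@RC
    m=(abs(D[...,0])<.04)&(abs(D[...,1])<.05)&(D[...,2]>.014)&(D[...,2]<.045)
    q=D[m]
    if len(q): print(n,len(q),rect(q),np.percentile(q[:,2],[2,98]))
chain((cart(0,.003,.0613+.003),RP))
```

```text
[0.55659688 0.0337683  0.15632232] [0.00013039 0.00185257 0.07873783] [-0.51812117 -0.50770425 -2.75320399] 0.02366212808980116
scene 226 (array([ 4.1, -2.6]), array([60.1, 33.6]), 87.4, 226) [0.01810611 0.0437654 ]
[0.003, -0.0031, 0.0392, 0.0005, -0.0, -0.0] mm 16.0
```

send_rows(
  series=[0.006, -0.0075, 0.01, 0, 0, 0, -1, 0.006, -0.0075, 0.02, 0, 0, 0, -1, 0.006, -0.0075, 0.03, 0, 0, 0, -1, 0.006, -0.0075, 0.038, 0, 0, 0, -1, 0.006, -0.0075, 0.038, 0, 0, 0, -1],
)

```text
clock: 21.18
ee_pos: [0.5576, 0.0363, 0.142]
eef_rot: [0.082, 0.644, 0.755, 0.096]
contact_force: [0.1, 0.6, -3.6]
width: 0.024
```

```bash
cat > s.py <<'E'
from h import *
from plant import env
f=[]
for _ in range(4):
    o,p,R=cur();f.append(RC.T@o["contact_force"]);d=env.get_image("scene")
print(RC.T@(p-C0),np.mean(f,0),np.std(f,0),o["wrist_torque"],o["width"])
D=(cloud(d)-C0)@RC
m=(abs(D[...,0])<.04)&(abs(D[...,1])<.05)&(D[...,2]>.007)&(D[...,2]<.024);q=D[m];print(rect(q))
E
python3 s.py
```

```text
[-0.00178172  0.00420569  0.06489738] [-0.82869273 -0.05500942 -2.6745457 ] [0.47323871 0.68195655 0.59135623] [-0.10347407  0.2996417  -0.00851194] 0.024302689144242252
(array([0.7, 0.2]), array([60.1, 37.1]), 88.9, 136)
```

send_rows(
  series=[0, -0.003, 0.004, 0, 0, 0, -1, 0, -0.003, 0.008, 0, 0, 0, -1, 0, -0.003, 0.012, 0, 0, 0, -1, 0, -0.003, 0.015, 0, 0, 0, -1, 0, -0.003, 0.015, 0, 0, 0, -1],
)

```text
clock: 22.0
ee_pos: [0.5579, 0.0364, 0.1362]
eef_rot: [0.082, 0.644, 0.755, 0.096]
contact_force: [-1.9, -0.8, -0.4]
width: 0.0239
```

```bash
python3 s.py
```

```text
[-0.00321544  0.00423397  0.05891392] [-2.17993582  0.00724417  0.20835708] [0.45692992 0.40939273 0.17936533] [-0.18239152  0.64778114  0.03025583] 0.02401979086654725
(array([-0.5,  0.3]), array([59.8, 35.4]), 89.9, 168)
```

send_rows(
  series=[0, 0, 0.003, 0, 0, 0, -1, 0, 0, 0.005, 0, 0, 0, -1, 0, 0, 0.0075, 0, 0, 0, -1, 0, 0, 0.0075, 0, 0, 0, -1, 0, 0, 0.0075, 0, 0, 0, -1],
)

```text
clock: 22.82
ee_pos: [0.5586, 0.0365, 0.1334]
eef_rot: [0.082, 0.644, 0.755, 0.096]
contact_force: [-4.6, -1.3, 2.2]
width: 0.0239
```

```bash
python3 s.py
python3 - <<'E'
from h import *
from plant import env
W=cloud(env.get_image("scene")).reshape(-1,3)
q=W[(np.hypot(*(W[:,:2]-[.431,.331]).T)<.1)&(W[:,2]<.12)&(W[:,2]>.012)];print("brush",q[:,2].max(),rect(q))
o,p,R=cur();print("axis err",np.degrees(Ro.from_matrix(R.T@RP).as_rotvec()))
E
```

```text
[-0.00320101  0.00421214  0.0558598 ] [-3.44024715 -0.2146959   3.52877798] [0.40838255 0.36479798 0.42196229] [-0.20796974  0.94293225  0.05717629] 0.024212384393620254
(array([-0.8,  0.2]), array([61. , 35.7]), 89.8, 161)
brush 0.09851490461972623 (array([430.3, 330.2]), array([161.6,  34.2]), -29.9, 544)
axis err [ 0.15725787 -0.00972287 -0.01138647]
```

```bash
python3 -c "
from plant import env
print(env.job_done())"
```

```text
the job is handed in; nothing more can be done
None
```

I swept the three offcuts down the slope onto the bench with the middle-sized brush, then stood it back on its bristles. The larger wooden block is now pressed on the docket and still held there. The job was handed in at about 23 s; it gives no verdict, so the checks below are my own.

- **Offcuts:** both cameras showed all three lying on the bench, highest points 26–30 mm. I did not measure them again after the brush was put down.
- **Brush:** it was let go and is upright, with its full 160 x 34 mm footprint and its top at the expected height.
- **Pressing force:** about 6.2 N along the carton's normal, with about 2.7 N along the slope. The sensor noise is about 0.4–0.6 N.
- **Block position:** its centre is within about 1–2 mm of the docket's in the scene camera. The tool is about 0.2° off my estimate of the slope, and the block's long side is within about 1° of the docket's.
- **Disagreements:** with the block hanging above the docket, camera and arm readings of its position differed by up to about 4 mm. The two cameras also differed by about 2–4 mm. I took a middle value, well inside the 10 mm tolerance.
- **Tape and mug:** no move went near either, and I did not measure them again at the end.

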